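# Tighten the sloping gas coupling: by hand, then by wrench

### The arm

A 6-joint arm with a two-finger parallel gripper is mounted at the origin on the work surface. World frame = base frame: x ahead of the robot, y to its left, z up, the work surface at z = 0. Lengths are in mm, angles in rad, forces in N, time in s.
With the tool pointing down it reaches from about 275 to 1000 mm from the base axis. Payload 8.4 kg.
Tool frame: the origin (TCP) lies at the very end of the fingers, on their centre line; the grasp point (between the pads) lies 19 mm behind it; z points along the fingers, y is the line along which they close (so a half turn about z gives the same grasp; the last joint's range is limited). The gripper opens to 85 mm and grips with 20 to 120 N. Pads are 22 mm wide; open, the fingers measure 114 mm over their backs; the gripper's body (76 mm by 85 mm) begins 54 mm behind the grasp point. The pads swing forward as they close: fully open they stand 13 mm farther back than shut.
Start: joints at [-1.137, 0.353, 1.633, -0, 1.155, -0.002], TCP at [263.834, -566.586, 231.281] pointing down, gripper open.
Joint ranges: [-2.63, 2.63], [-0.92, 2.1], [0.06, 2.66], [-1.3, 4.44], [0, 2.69], [-3.02, 3.02]. Speed limits (rad/s): [2.22, 2.22, 2.79, 3.14, 3.14, 3.14].

### API

Orientations are given as [roll, pitch, yaw] about the fixed x, y, z axes, in that order (R = Rz(yaw) Ry(pitch) Rx(roll)).
In Python, from rig import telemetry, imaging, r gives the robot as it stands. The module is installed in compiled form; this text tells all that it offers.
- The arm moves only by the tool step_arm, never from a script. Its argument "moves" is a list of rows, each a list of 3 entries, a list of its own where there are three numbers: the turn, a rotation vector about the tool's x, y, z scaled (see below), then the shift along the tool's x, y, z scaled (see below), then the opening, from -1 (shut) to 1 (fully open). A call has 1 to 8 rows; each row is the pose to reach, as a shift and turn from the pose commanded when the call began, along the tool's axes at that moment; what a row does not reach only later rows make up. The controller multiplies each number of a shift by 200 mm and each number of a turn by 45 degrees. A row lasts 1/10 s, in which the tool goes at most 50 mm and 8.59 degrees, less where a joint would pass 70% of its speed; a pose out of reach is approached as far as the arm can. A call with a number of a shift or a turn outside -1 to 1 is refused whole. A call with a gripper value outside its range is refused whole. The fingers move at their own pace and stop on an object; "squeeze" is the grip in N (left out, the last holds). Time passes only in rows, so rows that repeat a pose let the fingers close. It gives the time, the measured TCP pose, the force, the opening and the grip force at its end, in the units of the state.
- telemetry.sense(): the state, without advancing time (a new reading comes with each control period).
- imaging.grab_frame(name): name is "scene" or "top" or "wrist"; returns the picture (400x640x3 uint8, red, green, blue); there is no depth.
- imaging.calibration(name): a dict with "fx", "fy", "cx", "cy" (pixels), "dist_coeffs" ([k1, k2, p1, p2, k3] as OpenCV has them; the pictures are not rectified), "cam_to_world" (4x4, takes a point from camera to world coordinates). Camera axes: x right, y up, looking along -z (the intrinsics and any distortion apply to the point x, -y, -z); pixel columns grow to the right and rows downward; lengths in mm; the calibration is good to about 2 mm. A picture is of the moment at which its call begins: read the wrist's pose just before it. calibration takes no time and is no camera call; for the wrist camera it gives the pose at the moment of the call.
- r.sign_off(): hands the job in; it is judged then, once.
Trained networks look in the newest picture that a camera, given by its name, has taken for a name from the list of things; names that differ only in an ending like _2 or _b are one class to them, and where a whole thing is asked for, a point or a joint stands for the part that bears it (a point fixed in the world has none). Each returns a list of dicts, best first, with "conf" (0 to 1); they miss things now and then, are a little off and sometimes report something else, mostly with a low value. They report only what shows in the picture. A call takes as long as a camera call. They do not tell look-alikes from the thing itself.
- imaging.recognise(camera, name): "extent" ([left, top, width, height] in pixels, round what is visible of it).
- imaging.mark_of(camera, name): "xy" ([column, row] in pixels: a listed point, or the origin of a listed thing).
The state is a dict: "clock": time; "qpos": joint angles; "qvel": joint speeds; "joint_efforts": joint torques, N m; "eef_pos": TCP position; "tcp_rot": TCP orientation; "contact_force": force on the tool from outside, world axes, zero at the start; "wrist_torque": the same for the moment, N m; "opening": opening from 0.0 (shut) to 1.0 (fully open); "grasp_force": force on a finger pad.
Only numpy, scipy, OpenCV 4.12 (cv2) and the standard library are available. Lean on these libraries where they do the work, as an engineer would, in place of code of your own. Each camera call takes 0.05 s, during which the arm holds its last target. There are 200 camera calls.

### The job

On the grey gas outlet, turn the loose brass hex nut of the sloping coupling clockwise by hand (with the bare gripper, not the wrench) until its white line points at the yellow mark on the collar, and stop there. Then use the blue-handled wrench, with the gripper off the nut, to tighten it on to the red mark and not beyond. Finally lay the wrench flat on the bench, without dropping it; leave the pots and the tip rack where they stand.

Things in the scene. Friction and masses are not known exactly. Their poses are not given: they have to be found in the camera images.
- gas_block: Gas outlet fixed to the bench. Base plate 130 x 100 x 10 mm; grey body 75 x 62 mm, top 72 mm above the bench; black tap handle (not used) up to 95 mm. Origin on the bench, 15 mm to the -x side of the plate's centre; z up. A brass pipe rises from it, leaning 0.55 rad (31.5 deg) from vertical towards the block's own -x, roughly towards the robot; the nut's underside is at (-35, 0, 125) mm.
- collar (a point): Centre of the top face of the fixed dark collar round the sloping pipe: 70 mm across, 6 mm thick, square to the pipe, 2 mm below the nut. Its rim bears a yellow and a red painted mark, 5 mm wide.
- hex_nut (a point): Brass hex nut, turns on the sloping pipe, cannot come off: 32 mm across flats, 37 mm across corners, 24 mm high. Origin: centre of its underside; z up along the sloping axis. A white line on its top and down one corner marks its x axis; corners at 0, 60, 120.. deg from x, flats face 30, 90, 150.. deg. A hose tail 13 mm thick stands 20 mm above its top and turns with it.
- nut_turn (a joint): Turn of the nut in rad, growing clockwise seen from above (tightening). At 0 the white line points up the slope (away from the robot), at 1.30 at the yellow mark, at 2.00 at the red mark. Starts between 0 and 0.4. It takes about 0.25 N m to turn over the whole range, stays where it is left; no stop at the marks.
- wrench: Loose open-ended wrench lying flat, 181 mm long, 12 mm thick throughout, about 0.18 kg. Origin: on its underside at the jaw's centre; z up, handle towards its -x, jaw open to +x. Steel head 57 mm wide; blue handle 18 mm wide, from 65 to 165 mm behind the jaw's centre.
- wrench_grip (a point): Point on the wrench's handle, 100 mm behind the jaw centre, at mid thickness (6 mm above the bench when lying flat).
- wrench_jaw (a point): Centre of the wrench's jaw at mid thickness (6 mm up when lying flat). Jaw 34.5 mm wide, 2.5 mm more than the nut: about 9 deg of play each way. Prongs 11 mm thick, reaching 13 mm past this point; throat 21.5 mm behind it. Goes over the nut along its axis or from the side, in any of six directions.
- pot_left: Clear round pot with white lid, 64 mm across, 52 mm high, 80 g, loose; origin under its centre. Bystander.
- pot_right: Another such pot. Bystander.
- tip_rack: Yellow box with a green top of holes, 85 x 120 x 51 mm, loose; origin under its centre. Bystander.
Mind the look-alikes: they are no part of the job. Of the things like the wrench, leave any that is green or pink; of the rest the smaller one is meant.

How it is judged:
By the outcome, as a careful person would: the job done as asked, in the order asked, and still so for the second after the job is handed in, with the robot touching nothing.
It also fails if it takes over 54 s, if anything falls off the work surface, if the arm or the gripper's body presses on something with over 40 N, if the wrist force passes 120 N, or if a joint passes its speed limit or range.

## Working session

There is one attempt and no reset: what is moved stays moved. The work goes in short steps, Python scripts to look and compute and a tool call to move; the robot and the scene stay as the last step left them, time stands still between calls to the robot, and variables do not carry over. Pictures are saved under pics/ and viewed, at most 10 in all, crops included, and the job is handed in when it is done.

Besides the shell and the picture viewer there is one more tool, called in YAML: its name, and indented under it one key for each argument. step_arm: Moves the arm, as the interface text tells. Its arguments: {"type":"object","properties":{"moves":{"type":"array"},"squeeze":{"type":"number"}},"required":["moves"]}

```bash
mkdir -p pics
cat > h.py <<'E'
import numpy as np, cv2
from scipy.spatial.transform import Rotation as R
from rig import telemetry, imaging, r
def ray(cal,uv):
    K=np.array([[cal['fx'],0,cal['cx']],[0,cal['fy'],cal['cy']],[0,0,1]],float)
    p=cv2.undistortPoints(np.array([[uv]],float),K,np.array(cal['dist_coeffs'],float))[0,0]
    T=np.array(cal['cam_to_world']); d=T[:3,:3]@np.array([p[0],-p[1],-1]); return T[:3,3],d/np.linalg.norm(d)
def onz(cal,uv,z):
    o,d=ray(cal,uv); return o+d*(z-o[2])/d[2]
def tri(rays):
    A=0;b=0
    for o,d in rays:
        P=np.eye(3)-np.outer(d,d);A=A+P;b=b+P@o
    return np.linalg.solve(A,b)
def proj(cal,P):
    T=np.array(cal['cam_to_world']);K=np.array([[cal['fx'],0,cal['cx']],[0,cal['fy'],cal['cy']],[0,0,1]],float)
    c=(np.atleast_2d(P)-T[:3,3])@T[:3,:3]; c=c*[1,-1,-1]
    return cv2.projectPoints(c,np.zeros(3),np.zeros(3),K,np.array(cal['dist_coeffs'],float))[0][:,0]
def save(im,name): cv2.imwrite('pics/'+name,im[:,:,::-1])
E
python3 - <<'E'
from h import *
np.set_printoptions(precision=1,suppress=True)
ims=[]
for c in ['scene','top']:
    im=imaging.grab_frame(c); ims.append(im)
    cal=imaging.calibration(c)
    print(c,np.array(cal['cam_to_world'])[:3],cal['fx'],cal['dist_coeffs'])
    for n in ['gas_block','collar','hex_nut','wrench','wrench_grip','wrench_jaw','pot_left','tip_rack']:
        print(n,[(np.array(m['xy']),round(m['conf'],2),onz(cal,m['xy'],6)[:2]) for m in imaging.mark_of(c,n)])
save(cv2.resize(np.vstack(ims),(800*3//4,750*3//4+30)),'a.png')
print(telemetry.sense())
E
```

```text
scene [[   0.6   -0.6    0.5 1172.2]
 [   0.8    0.4   -0.4 -486.6]
 [   0.     0.7    0.7  871.4]] 393.5968191834904 [-0.  0.  0.  0.  0.]
gas_block [(array([405.2, 162.9]), 0.71, array([570.8, 376.2])), (array([284.2, 238.2]), 0.69, array([ 585.4, -129.6]))]
collar [(array([270.9, 205.5]), 0.82, array([458.9, -90.1]))]
hex_nut [(array([268.4, 205.2]), 0.45, array([453.3, -95.3]))]
wrench [(array([269.5, 203.1]), 0.9, array([448.1, -87.9])), (array([362.8, 184.6]), 0.86, array([561. , 190.6])), (array([346.2, 130.2]), 0.71, array([310.9, 339.5])), (array([464., 217.]), 0.56, array([844.6, 333.9]))]
wrench_grip [(array([419.8, 205.6]), 0.93, array([733.5, 265.1])), (array([333.5, 172. ]), 0.88, array([458.6, 155. ])), (array([254.9, 171.3]), 0.82, array([299.2, -46.8])), (array([357.5, 144.1]), 0.64, array([397.4, 316.9]))]
wrench_jaw [(array([274.8, 199.7]), 0.98, array([446. , -67.3])), (array([461. , 212.6]), 0.97, array([828.2, 341.2])), (array([346.3, 130.4]), 0.78, array([312.1, 338.9])), (array([359.8, 183.5]), 0.65, array([551.4, 186.5]))]
pot_left [(array([405.3, 165.7]), 0.
[... 1158 characters left out ...]
, -81.5])), (array([212.2, 279.5]), 0.68, array([304.8, 356.4])), (array([458.1, 203.9]), 0.42, array([ 554., -405.]))]
pot_left [(array([205.9, 193.7]), 0.59, array([570.1, 386.8]))]
tip_rack [(array([315.7, 131.8]), 0.93, array([773.6,  47. ])), (array([455.5, 204.6]), 0.64, array([ 551.6, -396.7]))]
{'clock': 0.9, 'qpos': array([-1.1,  0.4,  1.6, -0. ,  1.2, -0. ]), 'qvel': array([-0., -0., -0., -0., -0.,  0.]), 'joint_efforts': array([ -0. , -60.5, -34.2,  -0. ,   0. ,  -0. ]), 'eef_pos': array([ 263.8, -566.6,  231.3]), 'tcp_rot': array([3.1, 0. , 0.4]), 'contact_force': array([ 0. , -0.4, -0.3]), 'wrist_torque': array([ 0., -0., -0.]), 'grasp_force': 0.0, 'opening': 0.9992891487248372}
```

View pics/a.png

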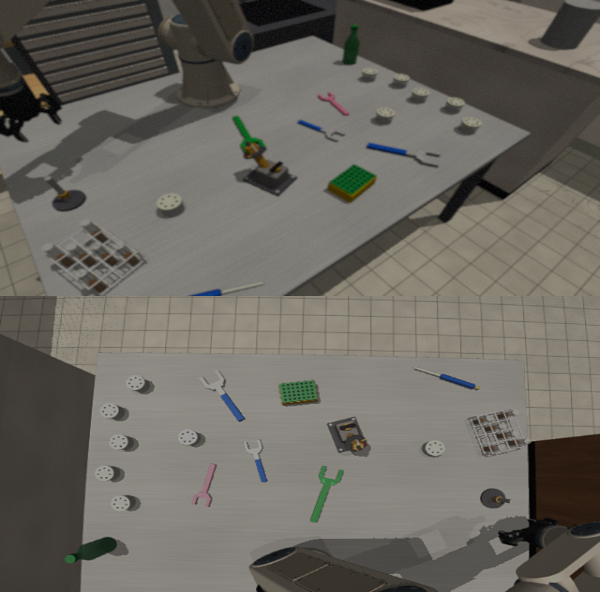

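The things like the wrench, in top-camera pixels:
- Green wrench at (352,235).
- Pink wrench at (212,279).
- Large blue wrench at (221,110), with about 125 mm from jaw to grip.
- Small blue wrench at (268,200), with about 100 mm from jaw to grip.

The small blue one fits the description. I'll confirm it in a crop.

Run:
```python
from h import *
np.set_printoptions(precision=1,suppress=True)
s=imaging.grab_frame('scene');t=imaging.grab_frame('top')
cr=lambda im,u,v,w:cv2.resize(im[v-w*3//8:v+w*3//8,u-w//2:u+w//2],(400,300),interpolation=cv2.INTER_CUBIC)
save(np.vstack([np.hstack([cr(t,372,190,64),cr(s,275,175,80)]),np.hstack([cr(t,250,175,180),cr(s,390,180,160)])]),'b.png')
cs,ct=imaging.calibration('scene'),imaging.calibration('top')
print('collar',tri([ray(cs,(270.9,205.5)),ray(ct,(378.1,196.6))]))
print('nut',tri([ray(cs,(268.4,205.2)),ray(ct,(377.5,198.8))]))
print('block',tri([ray(cs,(284.2,238.2)),ray(ct,(371,188.1))]))
print(imaging.calibration('wrist')['fx'],np.array(imaging.calibration('wrist')['cam_to_world']),telemetry.sense()['tcp_rot'])
```

```text
collar [ 560.1 -141.4  125.6]
nut [ 552.9 -142.1  121.3]
block [ 595.1 -131.6   17.4]
304.6848600483815 [[   0.4    0.9    0.3  337. ]
 [  -0.9    0.4    0.1 -532.3]
 [  -0.    -0.3    0.9  372.6]
 [   0.     0.     0.     1. ]] [ 3.1 -0.   0.4]
```

View pics/b.png

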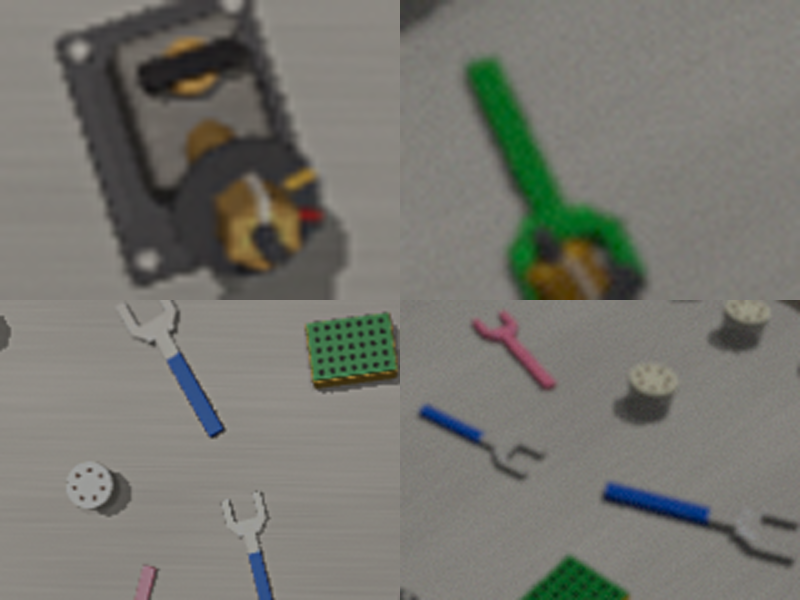

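The crop shows the small blue wrench at the lower centre, with its jaw up. In the top view the larger blue one sits above and left of it, and green and pink are separate. The nut's white line points nearly up the slope. The plate gives a block yaw of about 0.31. Next I'll move above the nut along its axis.

```bash
cat >> h.py <<'E'
np.set_printoptions(precision=3,suppress=True)
def frame(yaw):  # nut-axis frame at turn 0: x up-slope, z along axis (columns)
    return (R.from_euler('z',yaw)*R.from_euler('y',-0.55)).as_matrix()
def toolR(F,phi): # tool z=-axis, tool y at cw angle phi from up-slope
    y=F@np.array([np.cos(phi),-np.sin(phi),0]); z=-F[:,2]; return np.column_stack([np.cross(y,z),y,z])
def go(p,Rt):
    s=telemetry.sense(); R0=R.from_euler('xyz',s['tcp_rot']).as_matrix()
    d=R0.T@(np.array(p)-s['eef_pos']); w=R.from_matrix(R0.T@Rt).as_rotvec()
    print('turn',w/np.radians(45),'shift',d/200,'| mm',np.linalg.norm(d),'deg',np.degrees(np.linalg.norm(w)),'q',s['qpos'],'t',s['clock'],'open',s['opening'])
E
python3 - <<'E'
from h import *
F=frame(.31); c=np.array([563,-141.5,125]); go(c+F@[0,0,160],toolR(F,.65)); print(c+F@[0,0,160])
cal=imaging.calibration('wrist'); s=telemetry.sense();R0=R.from_euler('xyz',s['tcp_rot']).as_matrix()
T=np.array(cal['cam_to_world']);print(R0.T@(T[:3,3]-s['eef_pos']),R0.T@T[:3,:3])
E
```

```text
turn [-0.359  0.622 -0.986] shift [ 1.838 -1.348 -0.151] | mm 456.9196268798012 deg 54.906990128435254 q [-1.137  0.353  1.633  0.     1.155 -0.002] t 1.0 open 0.998164759352866
[ 483.356 -167.012  261.404]
[  80.854   -0.226 -141.316] [[-0.001  0.949  0.315]
 [ 1.     0.     0.001]
 [ 0.001  0.315 -0.949]]
```

step_arm:
  moves:
    - [[-0.18, 0.31, -0.49], [0.95, -0.68, -0.15], 1]
    - [[-0.18, 0.31, -0.49], [0.95, -0.68, -0.15], 1]
    - [[-0.18, 0.31, -0.49], [0.95, -0.68, -0.15], 1]
    - [[-0.18, 0.31, -0.49], [0.95, -0.68, -0.15], 1]
    - [[-0.18, 0.31, -0.49], [0.95, -0.68, -0.15], 1]

```text
clock: 1.5
eef_pos: [378.7, -360.9, 261.5]
tcp_rot: [2.954, -0.21, 0.843]
contact_force: [0.6, -0.3, 0.1]
opening: 1.003
grasp_force: 0.0
```

Run:
```python
from h import *
F=frame(.31); c=np.array([563,-141.5,125]); go(c+F@[0,0,160],toolR(F,.65))
```

```text
turn [-0.178  0.312 -0.496] shift [ 1.048 -0.291  0.173] | mm 220.3504544786278 deg 27.558665363913768 q [-0.92   0.086  1.939  0.288  0.988 -0.316] t 1.5 open 1.003219501728177
```

step_arm:
  moves:
    - [[-0.18, 0.31, -0.5], [1.0, -0.29, 0.17], 1]
    - [[-0.18, 0.31, -0.5], [1.0, -0.29, 0.17], 1]
    - [[-0.18, 0.31, -0.5], [1.0, -0.29, 0.17], 1]
    - [[-0.18, 0.31, -0.5], [1.0, -0.29, 0.17], 1]
    - [[-0.18, 0.31, -0.5], [1.0, -0.29, 0.17], 1]
    - [[-0.18, 0.31, -0.5], [1.0, -0.29, 0.17], 1]

```text
clock: 2.1
eef_pos: [477.4, -175.1, 259.7]
tcp_rot: [2.687, -0.318, 1.311]
contact_force: [0.5, 0.0, 0.1]
opening: 0.995
grasp_force: 0.0
```

Run:
```python
from h import *
F=frame(.31); c=np.array([563,-141.5,125]); go(c+F@[0,0,160],toolR(F,.65))
cal=imaging.calibration('wrist'); im=imaging.grab_frame('wrist')
for n in ['collar','hex_nut','gas_block']: print(n,[(np.array(m['xy']),m['conf']) for m in imaging.mark_of('wrist',n)])
pts=[c,c+F@[0,0,24],c+F@[18.5,0,24],c+F@[35*np.cos(1.3),-35*np.sin(1.3),-2],c+F@[35*np.cos(2),-35*np.sin(2),-2]]
print(proj(cal,np.array(pts)))
u,v=proj(cal,pts[1])[0].astype(int); x=max(u-100,0);y=max(v-75,0)
print(x,y); save(cv2.resize(im[y:y+150,x:x+200],None,fx=4,fy=4,interpolation=cv2.INTER_CUBIC),'c.png')
np.save('c.npy',im); np.save('ccal.npy',cal,allow_pickle=True)
```

```text
turn [-0.001  0.002  0.007] shift [0.047 0.013 0.014] | mm 10.166494223278281 deg 0.3449713634513387 q [-0.645 -0.011  2.136  0.644  0.788 -0.721] t 2.1 open 0.9952458390711494
collar []
hex_nut [(array([316.9, 176.5]), 0.84)]
gas_block [(array([296.9, 168.3]), 0.9)]
[[325.753 172.268]
 [326.023 178.089]
 [341.866 166.538]
 [352.089 191.668]
 [332.667 203.251]]
226 103
```

View pics/c.png

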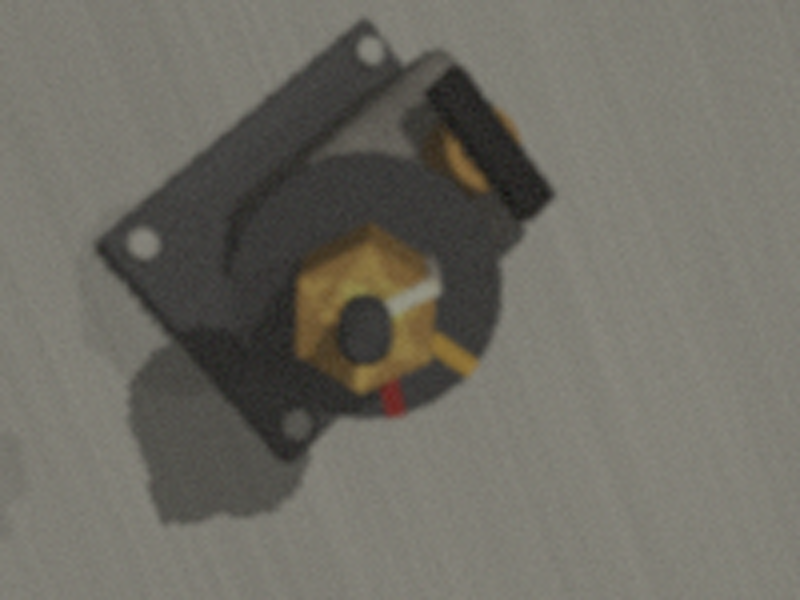

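The crop shows the nut with its top hexagon centred near full pixel (317.5,183). The white-line corner is near (335.7,174.7), the yellow mark near (341,192), the red mark near (325,203). I'll fit the block's pose from these and the plate corners.

```bash
cat > fit.py <<'E'
from h import *
from scipy.optimize import least_squares
cal=np.load('ccal.npy',allow_pickle=True).item()
ct=imaging.calibration('top')
obs=np.array([(97,243),(365,18),(290,460),(364,284),(366,320),(439,287),(436,347),(365,395),(297,354),(473,369),(393,415)])/4+[226,103]
top=np.array([(58,42),(133,287)])*.16+[340,166]
def model(p):
    x,y,yaw,th=p; B=R.from_euler('z',yaw).as_matrix(); o=np.array([x,y,0]); F=frame(yaw); c=o+B@[-35,0,125]
    P=[o+B@v for v in ([-50,50,10],[80,50,10],[-50,-50,10])]+[c+F@[0,0,-2],c+F@[0,0,24]]
    P+=[c+F@[18.5*np.cos(th+k*np.pi/3),-18.5*np.sin(th+k*np.pi/3),24] for k in range(4)]
    P+=[c+F@[35*np.cos(a),-35*np.sin(a),-3.] for a in (1.3,2.)]
    return np.array(P),c,o,B
def res(p):
    P,c,o,B=model(p); return (proj(cal,P)-obs).ravel()
s=least_squares(res,[597,-131,.31,.3],loss='soft_l1'); print(s.x,model(s.x)[1]); print(res(s.x).reshape(-1,2))
P,c,o,B=model(s.x); print('top diff',proj(ct,P[[1,0]])-top)
print('scene',proj(imaging.calibration('scene'),np.array([c])))
F=frame(s.x[2])
E
python3 - <<'E'
from fit import *
th=s.x[3]
print('pre'); go(c+F@[0,0,60],toolR(F,th+np.pi/6))
E
```

```text
[ 585.933 -130.652    0.329    0.156] [ 552.807 -141.95   125.   ]
[[-0.294 -0.839]
 [ 0.533 -1.342]
 [ 0.465  1.308]
 [ 0.571  1.762]
 [-0.174 -0.333]
 [-0.972 -1.436]
 [-0.855  2.642]
 [-0.191 -0.383]
 [-0.034  0.335]
 [ 0.42  -0.279]
 [ 1.117  0.157]]
top diff [[-1.114 -0.293]
 [-0.226  0.122]]
scene [[270.849 204.107]]
pre
turn [0.008 0.014 0.022] shift [ 0.044 -0.03   0.491] | mm 98.86265001794219 deg 1.2225835236147977 q [-0.65  -0.01   2.135  0.644  0.788 -0.722] t 2.3 open 0.997358375612177
```

step_arm:
  moves:
    - [[0.01, 0.01, 0.02], [0.04, -0.03, 0.49], 0.5]
    - [[0.01, 0.01, 0.02], [0.04, -0.03, 0.49], 0.5]
    - [[0.01, 0.01, 0.02], [0.04, -0.03, 0.49], 0.5]
    - [[0.01, 0.01, 0.02], [0.04, -0.03, 0.49], 0.5]

```text
clock: 2.7
eef_pos: [522.4, -151.9, 175.0]
tcp_rot: [2.701, -0.333, 1.296]
contact_force: [-0.1, -0.1, 0.6]
opening: 0.748
grasp_force: 0.0
```

Run:
```python
from fit import *
go(c+F@[0,0,2],toolR(F,s.x[3]+np.pi/6))
cal2=imaging.calibration('wrist'); im=imaging.grab_frame('wrist')
np.save('ccal2.npy',cal2,allow_pickle=True); np.save('d.npy',im)
uv=proj(cal2,P[3:]).astype(int); print(uv.tolist())
x,y=uv[1]-[100,75]; y=max(y,0); print(x,y)
g=cv2.resize(im[y:y+150,x:x+200],None,fx=4,fy=4,interpolation=cv2.INTER_CUBIC)
for q in uv: cv2.circle(g,tuple(int(v) for v in (q-[x,y])*4),3,(0,255,255),-1)
save(g,'d.png')
```

```text
[ 585.933 -130.652    0.329    0.156] [ 552.807 -141.95   125.   ]
[[-0.294 -0.839]
 [ 0.533 -1.342]
 [ 0.465  1.308]
 [ 0.571  1.762]
 [-0.174 -0.333]
 [-0.972 -1.436]
 [-0.855  2.642]
 [-0.191 -0.383]
 [-0.034  0.335]
 [ 0.42  -0.279]
 [ 1.117  0.157]]
top diff [[-1.114 -0.293]
 [-0.226  0.122]]
scene [[270.849 204.107]]
turn [-0.005  0.002  0.001] shift [0.003 0.007 0.287] | mm 57.389891156237574 deg 0.26897602823506733 q [-0.538  0.172  2.168  0.804  0.582 -0.824] t 2.7 open 0.7479125109908417
[[325, 217], [325, 232], [351, 218], [350, 245], [325, 258], [300, 245], [363, 242], [336, 258]]
225 157
```

View pics/d.png

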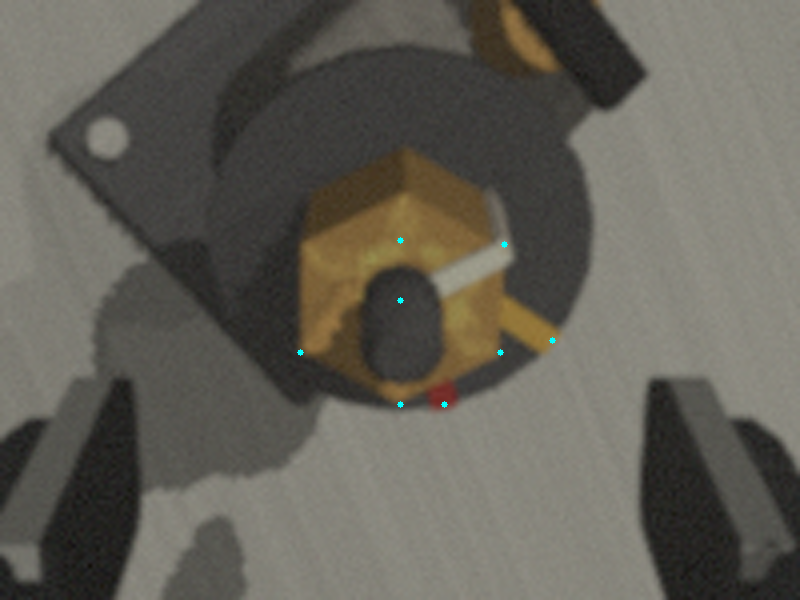

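The picture shows the projected points sitting on the nut, with its flats square to the finger axis. Next I'll descend and close.

step_arm:
  moves:
    - [[0, 0, 0], [0, 0.01, 0.28], 0.4]
    - [[0, 0, 0], [0, 0.01, 0.28], 0.4]
    - [[0, 0, 0], [0, 0.01, 0.28], 0.4]
    - [[0, 0, 0], [0, 0.01, 0.28], -0.4]
    - [[0, 0, 0], [0, 0.01, 0.28], -0.4]
    - [[0, 0, 0], [0, 0.01, 0.28], -0.4]
  squeeze: 25

```text
clock: 3.35
eef_pos: [550.6, -142.7, 130.3]
tcp_rot: [2.698, -0.333, 1.297]
contact_force: [-11.4, 0.2, 6.9]
opening: 0.37
grasp_force: 23.8
```

```bash
cat > st.py <<'E'
from h import *
s=telemetry.sense();R0=R.from_euler('xyz',s['tcp_rot']).as_matrix();c=np.array([552.807,-141.95,125]);F=frame(.329)
print('f tool',R0.T@s['contact_force'],'tq tool',R0.T@s['wrist_torque'],'tcp in nut frame',F.T@(s['eef_pos']-c),'in tool off',R0.T@(s['eef_pos']-c))
y=F.T@R0[:,1];print('phi',np.arctan2(-y[1],y[0]),'grip',s['grasp_force'],s['opening'],'q',s['qpos'],'t',s['clock'], 'tilt',F[:,2]@R0)
E
python3 st.py
```

```text
f tool [ -0.414  -6.721 -11.484] tq tool [ 1.363 -0.259  0.181] tcp in nut frame [0.801 0.019 5.704] in tool off [ 0.508  0.603 -5.706]
phi 0.6780886273744406 grip 23.75184436328709 0.3703568033453255 q [-0.487  0.283  2.162  0.945  0.487 -0.944] t 3.35 tilt [-0.002 -0.002 -1.   ]
```

step_arm:
  moves:
    - [[0, 0, 0.1], [0, -0.002, -0.01], -0.4]
    - [[0, 0, 0.25], [0, -0.002, -0.01], -0.4]
    - [[0, 0, 0.4], [0, -0.002, -0.01], -0.4]
    - [[0, 0, 0.55], [0, -0.002, -0.01], -0.4]
    - [[0, 0, 0.7], [0, -0.002, -0.01], -0.4]
    - [[0, 0, 0.75], [0, -0.002, -0.01], -0.4]
    - [[0, 0, 0.75], [0, -0.002, -0.01], -0.4]
  squeeze: 30

```text
clock: 4.05
eef_pos: [550.3, -142.9, 131.0]
tcp_rot: [2.962, -0.52, 0.679]
contact_force: [8.2, 2.6, -15.9]
opening: 0.362
grasp_force: 37.9
```

```bash
python3 st.py
```

```text
f tool [-0.974 -0.145 18.061] tq tool [ 0.13  -0.332  0.213] tcp in nut frame [ 0.819 -0.117  6.543] in tool off [ 0.728  0.353 -6.546]
phi 1.2685934285857066 grip 37.89471449330449 0.3618574187102051 q [-0.487  0.281  2.162  0.941  0.488 -0.349] t 4.05 tilt [-0.003 -0.    -1.   ]
```

step_arm:
  moves:
    - [[0, 0, 0.15], [0, 0, 0.004], -0.4]
    - [[0, 0, 0.3], [0, 0, 0.004], -0.4]
    - [[0, 0, 0.45], [0, 0, 0.004], -0.4]
    - [[0, 0, 0.6], [0, 0, 0.004], -0.4]
    - [[0, 0, 0.68], [0, 0, 0.004], -0.4]
    - [[0, 0, 0.7], [0, 0, 0.004], -0.4]
    - [[0, 0, 0.7], [0, 0, 0.004], -0.4]
  squeeze: 30

```text
clock: 4.75
eef_pos: [550.5, -143.1, 130.9]
tcp_rot: [-2.996, -0.53, 0.044]
contact_force: [-8.5, -1.6, 6.2]
opening: 0.364
grasp_force: 41.2
```

```bash
python3 st.py
```

```text
f tool [-4.216 -0.196 -9.783] tq tool [ 0.208 -1.117 -0.011] tcp in nut frame [ 0.906 -0.308  6.374] in tool off [ 0.942  0.089 -6.376]
phi 1.8156649130109745 grip 41.160234042908996 0.36373830886275166 q [-0.487  0.282  2.162  0.943  0.487  0.196] t 4.75 tilt [-0.002  0.002 -1.   ]
```

step_arm:
  moves:
    - [[0, 0, 0], [0, 0, 0], 0.4]
    - [[0, 0, 0], [0, 0, 0], 0.4]
    - [[0, 0, 0], [0, 0, 0], 0.4]
    - [[0, 0, 0], [0, 0, -0.4], 0.6]
    - [[0, 0, 0], [0, 0, -0.4], 0.6]
    - [[0, 0, 0], [0, 0, -0.4], 0.6]

```text
clock: 5.35
eef_pos: [512.2, -157.8, 201.4]
tcp_rot: [-2.998, -0.533, 0.044]
contact_force: [0.3, -0.2, -0.1]
opening: 0.8
grasp_force: 0.0
```

```bash
cat > look.py <<'E'
import sys
from h import *
from scipy.optimize import least_squares
# crop for the nut, with model overlay: cyan = white line at th given, plus marks
th=float(sys.argv[1]); name=sys.argv[2]
F=frame(.329); c=np.array([552.807,-141.95,125])+F@[.49,-.22,0]
cal=imaging.calibration('wrist'); im=imaging.grab_frame('wrist'); np.save('l.npy',im); np.save('lcal.npy',cal,allow_pickle=True)
pol=lambda r,a,z:c+F@[r*np.cos(a),-r*np.sin(a),z]
P=np.array([pol(18.5,th,24),pol(18.5,th+np.pi/3,24),pol(18.5,th-np.pi/3,24),pol(18.5,th,0),pol(35,1.3,-2),pol(35,2,-2),pol(24,1.3,-2),pol(0,0,24)])
uv=proj(cal,P); x,y=(uv[7]-[100,75]).astype(int); x=min(max(x,0),440);y=min(max(y,0),250)
g=cv2.resize(im[y:y+150,x:x+200],None,fx=4,fy=4,interpolation=cv2.INTER_CUBIC)
for q in uv: cv2.circle(g,tuple(int(v) for v in (q-[x,y])*4),3,(0,255,255),-1)
print('crop origin',x,y,'pred crop px',((uv-[x,y])*4).astype(int).tolist()); save(g,name)
E
python3 look.py 1.292 e.png; python3 st.py
```

```text
crop origin 220 144 pred crop px [[491, 252], [489, 347], [401, 203], [483, 211], [556, 170], [571, 282], [507, 196], [402, 300]]
f tool [ 0.015 -0.86  -0.346] tq tool [-0.041 -0.264  0.058] tcp in nut frame [ 2.347 -1.495 86.629] in tool off [  2.696   1.201 -86.623]
phi 1.816210305944894 grip 0.0 0.800096192444205 q [-0.562  0.117  2.162  0.752  0.633  0.359] t 5.4 tilt [ 0.001  0.004 -1.   ]
```

View pics/e.png

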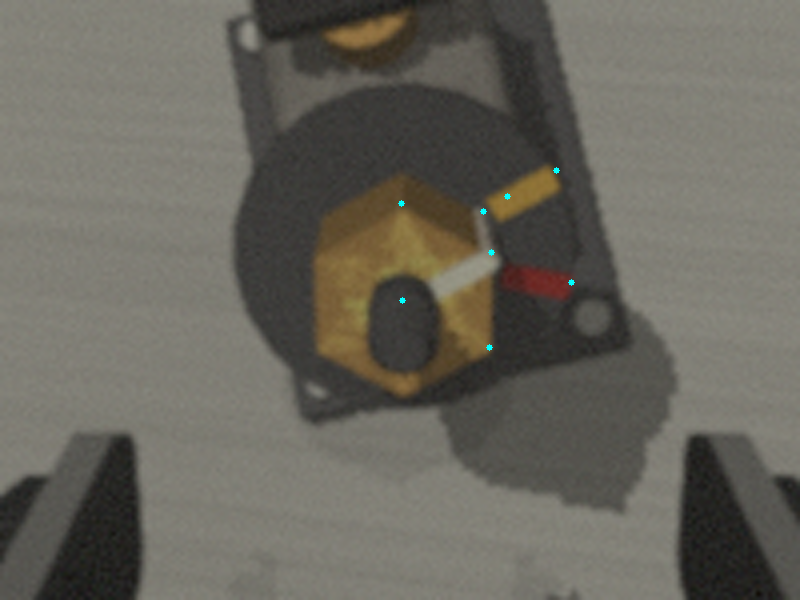

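The nut now stands at the yellow mark. The hexagon corners sit at crop (402,205), and the white line at (497,258) points to the yellow mark at (495,208)–(557,178). The overlay is offset by a uniform 1 mm, so the turn is about 1.29. Next is the wrench.

```bash
cat >> h.py <<'E'
def flatR(psi): # wrench x azimuth psi, flat; tool x = -wrench x
    w=np.array([np.cos(psi),np.sin(psi),0]); z=np.array([0,0,-1.]); return np.column_stack([-w,np.cross(z,-w),z])
E
python3 - <<'E'
from h import *
go([457,162,150],flatR(.27)); print(flatR(.27))
E
```

```text
turn [-1.017  0.149  3.628] shift [-0.306 -1.575  0.34 ] | mm 327.952215865021 deg 169.66297226074607 q [-0.562  0.117  2.162  0.752  0.633  0.359] t 5.4 open 0.800096192444205
[[-0.964 -0.267  0.   ]
 [-0.267  0.964  0.   ]
 [-0.     0.    -1.   ]]
```

Run:
```python
from h import *
go([457,162,150],flatR(.27+np.pi)); go([457,162,200],flatR(.27+np.pi))
```

```text
turn [-0.102 -0.694 -0.233] shift [-0.306 -1.575  0.34 ] | mm 327.952215865021 deg 33.235271832799825 q [-0.562  0.117  2.162  0.752  0.633  0.359] t 5.4 open 0.800096192444205
turn [-0.102 -0.694 -0.233] shift [-0.179 -1.606  0.127] | mm 324.10598975699094 deg 33.235271832799825 q [-0.562  0.117  2.162  0.752  0.633  0.359] t 5.4 open 0.800096192444205
```

step_arm:
  moves:
    - [[0, 0, 0], [-0.09, -0.25, 0], 0.6]
    - [[-0.05, -0.35, -0.12], [-0.1, -1, 0.06], 0.6]
    - [[-0.05, -0.35, -0.12], [-0.1, -1, 0.06], 0.6]
    - [[-0.05, -0.35, -0.12], [-0.1, -1, 0.06], 0.6]
    - [[-0.05, -0.35, -0.12], [-0.1, -1, 0.06], 0.6]

```text
clock: 5.9
eef_pos: [479.4, 36.4, 202.7]
tcp_rot: [-3.088, -0.264, 0.174]
contact_force: [1.0, 1.0, -0.5]
opening: 0.805
grasp_force: 0.0
```

Run:
```python
from h import *
go([457,162,170],flatR(.27+np.pi))
```

```text
turn [-0.052 -0.339 -0.112] shift [-0.044 -0.628  0.191] | mm 131.6846421984171 deg 16.246888574879492 q [0.003 0.037 2.138 0.148 0.721 1.293] t 5.9 open 0.8049067402217903
```

step_arm:
  moves:
    - [[-0.05, -0.34, -0.11], [-0.04, -0.63, 0.19], 0.2]
    - [[-0.05, -0.34, -0.11], [-0.04, -0.63, 0.19], 0.2]
    - [[-0.05, -0.34, -0.11], [-0.04, -0.63, 0.19], 0.2]
    - [[-0.05, -0.34, -0.11], [-0.04, -0.63, 0.19], 0.2]
    - [[-0.05, -0.34, -0.11], [-0.04, -0.63, 0.19], 0.2]

```text
clock: 6.4
eef_pos: [455.3, 162.5, 169.4]
tcp_rot: [-3.137, 0.002, 0.272]
contact_force: [-0.7, -0.7, -0.1]
opening: 0.601
grasp_force: 0.0
```

Run:
```python
from h import *
cal=imaging.calibration('wrist'); im=imaging.grab_frame('wrist')
print(telemetry.sense()['eef_pos'],telemetry.sense()['qpos'])
for n in ['wrench_jaw','wrench_grip']:
    for m in imaging.mark_of('wrist',n): print(n,np.array(m['xy']),m['conf'],onz(cal,m['xy'],6))
hsv=cv2.cvtColor(im,cv2.COLOR_RGB2HSV); mk=cv2.inRange(hsv,(100,110,40),(130,255,255))
n,l,st,ce=cv2.connectedComponentsWithStats(mk); k=1+np.argmax(st[1:,4]); ys,xs=np.where(l==k)
W=np.array([onz(cal,(x,y),11)[:2] for x,y in zip(xs,ys)])
v=np.linalg.svd(W-W.mean(0),full_matrices=False)[2][0]; v*=np.sign(v[0]); t=(W-W.mean(0))@v
print('handle n',len(W),'centre',W.mean(0),'az',np.arctan2(v[1],v[0]),'ext',t.min(),t.max(),'mid',W.mean(0)+v*(t.min()+t.max())/2)
save(im,'f.png')
```

```text
[455.564 161.602 169.851] [0.335 0.208 1.989 0.005 0.945 1.632]
wrench_jaw [127.7 260.5] 0.56 [306.102 350.686   6.   ]
wrench_jaw [528.  249.4] 0.55 [441.024 -77.079   6.   ]
wrench_grip [323.  176.8] 0.82 [459.515 163.992   6.   ]
wrench_grip [155.1 191.4] 0.55 [397.029 328.976   6.   ]
handle n 1283 centre [447.381 158.044] az 0.27241319276581444 ext -51.11973698753755 42.59622819626755 mid [443.276 156.897]
```

View pics/f.png

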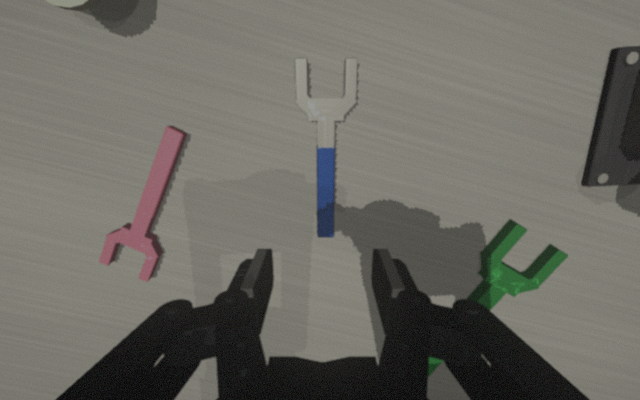

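The picture shows the small blue wrench below: prong tips at row 59, throat near row 98, blue handle on rows 148–237 at column 326. The pink wrench is to its left and the green one to its right.

Run:
```python
from h import *
cal=imaging.calibration('wrist'); v=np.array([np.cos(.272),np.sin(.272)]);n=np.array([-v[1],v[0]])
for nm,uv in dict(tipL=(301,59),tipR=(351,59),inL=(306.5,75),inR=(345,75),throat=(326,98),front=(326,148),rear=(326,237.5)).items():
    p=onz(cal,uv,12)[:2]; print(nm,p,'along',p@v,'lat',p@n)
```

```text
tipL [561.389 210.454] along 597.2896675750885 lat 51.89526219551038
tipR [573.229 167.128] along 597.0544074952646 lat 6.98075346045253
inL [549.786 202.374] along 583.9432276608607 lat 47.228928111000364
inR [559.052 168.5  ] along 583.7676058987532 lat 12.11067099418905
throat [535.326 179.88 ] along 563.9715291968312 lat 29.44716810453704
front [490.529 167.412] along 517.4714108006727 lat 29.47297154372653
rear [397.597 141.549] along 421.0078789479181 lat 29.52773443060472
```

Run:
```python
from h import *
go([458.7,158.6,2],flatR(.272+np.pi))
```

```text
turn [-0.005 -0.    -0.005] shift [0.01  0.017 0.843] | mm 168.55469859843066 deg 0.3214410209945851 q [0.333 0.207 1.989 0.005 0.945 1.633] t 6.55 open 0.6013823996789472
```

step_arm:
  moves:
    - [[-0.005, 0, -0.005], [0.01, 0.017, 0.7], 0]
    - [[-0.005, 0, -0.005], [0.01, 0.017, 0.7], 0]
    - [[-0.005, 0, -0.005], [0.01, 0.017, 0.7], 0]
    - [[-0.005, 0, -0.005], [0.01, 0.017, 0.84], 0]
    - [[-0.005, 0, -0.005], [0.01, 0.017, 0.84], 0]
    - [[-0.005, 0, -0.005], [0.01, 0.017, 0.84], -0.8]
    - [[-0.005, 0, -0.005], [0.01, 0.017, 0.84], -0.8]
    - [[-0.005, 0, -0.005], [0.01, 0.017, 0.84], -0.8]
  squeeze: 60

```text
clock: 7.35
eef_pos: [459.3, 159.2, 3.5]
tcp_rot: [-3.141, -0.002, 0.272]
contact_force: [0.6, -1.7, -1.6]
opening: 0.187
grasp_force: 58.5
```

Run:
```python
from h import *
go([458.7,158.6,2],flatR(.272+np.pi)); s=telemetry.sense(); print(s['eef_pos'],s['tcp_rot'],s['contact_force'],s['grasp_force'])
```

```text
turn [-0.    -0.002  0.   ] shift [-0.003  0.002  0.008] | mm 1.7412689738901252 deg 0.0944188614404964 q [ 0.331  0.493  2.081 -0.     0.566  1.629] t 7.35 open 0.1867594680225817
[459.261 159.163   3.549] [-3.141 -0.002  0.272] [ 0.612 -1.695 -1.607] 58.534178137779236
```

```bash
cat > tgt.py <<'E'
from h import *
F=frame(.329); c=np.array([552.807,-141.95,125])+F@[.49,-.22,0]
L=99.4
def wr(phi,back,h): # wrench mid-plane height h above nut underside, jaw 'back' mm short of the nut
    Rt=toolR(F,phi); return c-Rt[:,0]*(L+back)+F[:,2]*(h-2.5),Rt
E
python3 - <<'E'
from tgt import *
for b,h in((45,80),(45,12)): p,Rt=wr(1.816,b,h);print(p); go(p,Rt)
E
```

```text
[ 390.595 -160.523  118.108]
turn [0.105 0.691 0.234] shift [-0.759  1.447 -0.574] | mm 346.46437240295336 deg 33.17582645390122 q [ 0.331  0.493  2.081 -0.     0.566  1.629] t 7.35 open 0.1867594680225817
[ 424.231 -149.039   60.137]
turn [0.105 0.691 0.234] shift [-0.582  1.437 -0.284] | mm 315.3054090674717 deg 33.17582645390122 q [ 0.331  0.493  2.081 -0.     0.566  1.629] t 7.35 open 0.1867594680225817
```

step_arm:
  moves:
    - [[0, 0, 0], [0, 0, -0.08], -0.8]
    - [[0, 0, 0], [0, 0, -0.3], -0.8]
    - [[0, 0, 0], [0, 0, -0.55], -0.8]
    - [[0, 0, 0], [0, 0, -0.75], -0.8]
    - [[0, 0, 0], [0, 0, -0.75], -0.8]
  squeeze: 80

```text
clock: 7.85
eef_pos: [462.0, 160.5, 158.4]
tcp_rot: [-3.141, -0.011, 0.273]
contact_force: [1.1, -0.2, -2.2]
opening: 0.176
grasp_force: 80.1
```

Run:
```python
from tgt import *
for b,h in((45,80),(45,12)): p,Rt=wr(1.816,b,h);go(p,Rt)
```

```text
turn [0.103 0.68  0.235] shift [-0.778  1.449  0.192] | mm 331.2943309120548 deg 32.70306580378512 q [0.331 0.227 1.995 0.    0.908 1.629] t 7.85 open 0.1764326195288089
turn [0.103 0.68  0.235] shift [-0.604  1.44   0.484] | mm 326.9218735807896 deg 32.70306580378512 q [0.331 0.227 1.995 0.    0.908 1.629] t 7.85 open 0.1764326195288089
```

step_arm:
  moves:
    - [[0.03, 0.2, 0.07], [-0.4, 0.2, 0], -0.8]
    - [[0.06, 0.4, 0.14], [-0.65, 0.5, 0], -0.8]
    - [[0.1, 0.68, 0.23], [-0.75, 0.95, 0.1], -0.8]
    - [[0.1, 0.68, 0.23], [-0.75, 0.95, 0.1], -0.8]
    - [[0.1, 0.68, 0.23], [-0.75, 0.95, 0.1], -0.8]
    - [[0.1, 0.68, 0.23], [-0.75, 0.95, 0.1], -0.8]

```text
clock: 8.45
eef_pos: [378.4, 20.5, 140.2]
tcp_rot: [-2.988, -0.465, 0.08]
contact_force: [0.1, 0.3, -2.3]
opening: 0.178
grasp_force: 80.1
```

Run:
```python
from tgt import *
for b,h in((45,80),(45,12)): p,Rt=wr(1.816,b,h);go(p,Rt)
```

```text
turn [-0.03   0.09   0.028] shift [-0.06   0.911 -0.047] | mm 182.78448893224987 deg 4.468824484237193 q [-0.194 -0.061  2.511  0.787  0.387  0.568] t 8.45 open 0.1778030553282195
turn [-0.03   0.09   0.028] shift [-0.036  0.919  0.292] | mm 193.0211328383774 deg 4.468824484237193 q [-0.194 -0.061  2.511  0.787  0.387  0.568] t 8.45 open 0.1778030553282195
```

step_arm:
  moves:
    - [[-0.03, 0.09, 0.03], [-0.05, 0.9, 0.1], -0.8]
    - [[-0.03, 0.09, 0.03], [-0.05, 0.9, 0.1], -0.8]
    - [[-0.03, 0.09, 0.03], [-0.05, 0.9, 0.1], -0.8]
    - [[-0.03, 0.09, 0.03], [-0.04, 0.91, 0.15], -0.8]
    - [[-0.03, 0.09, 0.03], [-0.04, 0.91, 0.15], -0.8]
    - [[-0.03, 0.09, 0.03], [-0.04, 0.91, 0.15], -0.8]

```text
clock: 9.05
eef_pos: [413.0, -157.7, 83.6]
tcp_rot: [-2.995, -0.528, 0.037]
contact_force: [-1.0, 0.5, -1.2]
opening: 0.178
grasp_force: 80.2
```

Run:
```python
from tgt import *
for b,h in((45,12),(0,12)): p,Rt=wr(1.816,b,h);go(p,Rt)
```

```text
turn [ 0.005  0.004 -0.007] shift [-0.009 -0.021  0.135] | mm 27.41273158151584 deg 0.4460604878194564 q [-0.724  0.266  2.398  1.223  0.499 -0.339] t 9.05 open 0.1782521797567679
turn [ 0.005  0.004 -0.007] shift [ 0.216 -0.023  0.134] | mm 51.05546392734377 deg 0.4460604878194564 q [-0.724  0.266  2.398  1.223  0.499 -0.339] t 9.05 open 0.1782521797567679
```

step_arm:
  moves:
    - [[0.005, 0.004, -0.007], [-0.01, -0.021, 0.135], -0.8]
    - [[0.005, 0.004, -0.007], [-0.01, -0.021, 0.135], -0.8]
    - [[0.005, 0.004, -0.007], [-0.01, -0.021, 0.135], -0.8]

```text
clock: 9.35
eef_pos: [422.2, -142.1, 61.5]
tcp_rot: [-2.99, -0.531, 0.048]
contact_force: [-0.4, 0.5, -2.5]
opening: 0.173
grasp_force: 80.1
```

Run:
```python
from tgt import *
for b,h in((45,12),(0,12)): p,Rt=wr(1.816,b,h);go(p,Rt)
cal=imaging.calibration('wrist'); im=imaging.grab_frame('wrist')
st=telemetry.sense(); R0=R.from_euler('xyz',st['tcp_rot']).as_matrix()
J=np.array([st['eef_pos']+R0@v for v in ([L,17.25,-2.5-6],[L,-17.25,-2.5-6],[L+13,17.25,-8.5],[L+13,-17.25,-8.5])])
th=1.292;N=np.array([c+F@[18.5*np.cos(th+k*np.pi/3),-18.5*np.sin(th+k*np.pi/3),24] for k in range(6)])
a=proj(cal,J);b=proj(cal,N); print(a,b)
g=cv2.resize(im[0:170,200:440],None,fx=3.3,fy=3.3,interpolation=cv2.INTER_CUBIC)
for q,col in [(q,(255,0,255)) for q in a]+[(q,(0,255,255)) for q in b]: cv2.circle(g,tuple(int(v) for v in (q-[200,0])*3.3),3,col,-1)
save(g,'g.png')
```

```text
turn [-0.009  0.002  0.005] shift [0.004 0.036 0.004] | mm 7.34261421326766 deg 0.4572355408623115 q [-0.678  0.331  2.409  1.389  0.47  -0.491] t 9.35 open 0.1730373336198207
turn [-0.009  0.002  0.005] shift [0.229 0.037 0.004] | mm 46.366195659865284 deg 0.4572355408623115 q [-0.678  0.331  2.409  1.389  0.47  -0.491] t 9.35 open 0.1730373336198207
[[366.51   45.5  ]
 [278.63   45.727]
 [368.034   7.394]
 [276.998   7.654]] [[ 396.14  -145.556]
 [ 391.749  -74.03 ]
 [ 343.874  -41.248]
 [ 297.478  -73.913]
 [ 296.122 -145.274]
 [ 346.905 -184.518]]
```

View pics/g.png

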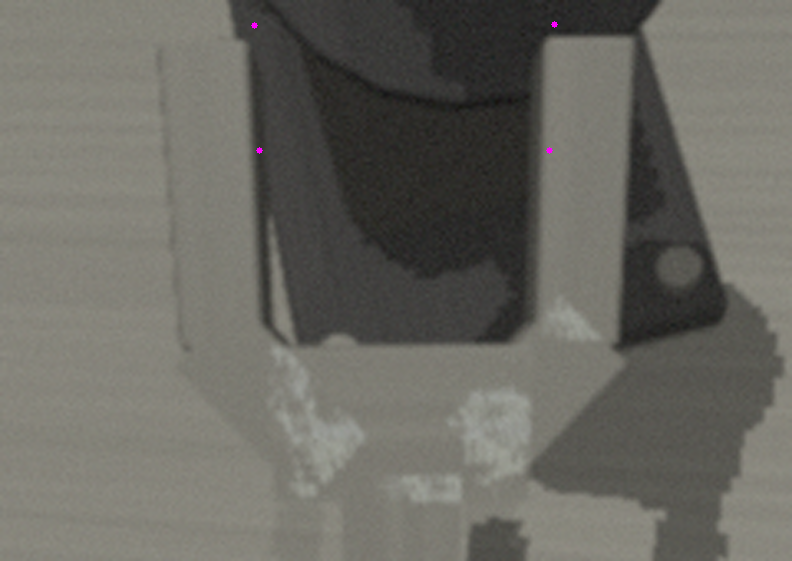

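The picture shows the jaw in hand and straight: prong tips at crop row 40, inner edges at columns 248 and 543, about 0.8 mm left of the model. The nut is still out of view above. I'll move closer and compare jaw and nut directly.

Run:
```python
from tgt import *
p,Rt=wr(1.816,26,12);go(p+Rt[:,1]*.8,Rt)
```

```text
turn [-0.007  0.     0.006] shift [0.096 0.039 0.006] | mm 20.728106389401688 deg 0.4405882103524099 q [-0.678  0.329  2.408  1.389  0.47  -0.491] t 9.4 open 0.18171524357703198
```

step_arm:
  moves:
    - [[-0.007, 0, 0.006], [0.03, 0.039, 0.005], -0.8]
    - [[-0.007, 0, 0.006], [0.096, 0.039, 0.005], -0.8]
    - [[-0.007, 0, 0.006], [0.096, 0.039, 0.005], -0.8]
    - [[-0.007, 0, 0.006], [0.096, 0.039, 0.005], -0.8]

```text
clock: 9.8
eef_pos: [441.2, -149.7, 70.6]
tcp_rot: [-2.996, -0.534, 0.045]
contact_force: [-0.4, -0.5, -1.4]
opening: 0.181
grasp_force: 80.2
```

```bash
cat > jl.py <<'E'
from tgt import *
import sys
p,Rt=wr(1.816,26,12);go(p+Rt[:,1]*.8,Rt)
cal=imaging.calibration('wrist'); im=imaging.grab_frame('wrist')
st=telemetry.sense(); R0=R.from_euler('xyz',st['tcp_rot']).as_matrix()
J=np.array([st['eef_pos']+R0@v for v in ([L,17.25,-2.5-6],[L,-17.25,-2.5-6],[L+13,17.25,-8.5],[L+13,-17.25,-8.5])])
th=float(sys.argv[1]);N=np.array([c+F@[18.5*np.cos(th+k*np.pi/3),-18.5*np.sin(th+k*np.pi/3),24] for k in range(6)]+[c+F@[0,0,24]])
a=proj(cal,J);b=proj(cal,N); print((a-[220,0])*4,(b-[220,0])*4); print(st['contact_force'])
g=cv2.resize(im[0:150,220:420],None,fx=4,fy=4,interpolation=cv2.INTER_CUBIC)
for q,col in [(q,(255,0,255)) for q in a]+[(q,(0,255,255)) for q in b]: cv2.circle(g,tuple(int(v) for v in (q-[220,0])*4),3,col,-1)
save(g,sys.argv[2])
E
python3 jl.py 1.292 i.png
```

```text
turn [ 0.001 -0.002  0.002] shift [-0.005 -0.003  0.003] | mm 1.2302420088992845 deg 0.15832156871384198 q [-0.657  0.321  2.371  1.327  0.466 -0.394] t 9.8 open 0.18133088955021479
[[582.117 195.231]
 [233.504 195.438]
 [588.208  44.685]
 [227.244  44.922]] [[ 582.562 -263.601]
 [ 573.249  -12.979]
 [ 396.58   102.52 ]
 [ 219.31   -13.114]
 [ 208.734 -263.775]
 [ 395.317 -399.903]
 [ 395.984 -134.877]]
[-0.453  0.382 -2.721]
```

View pics/i.png

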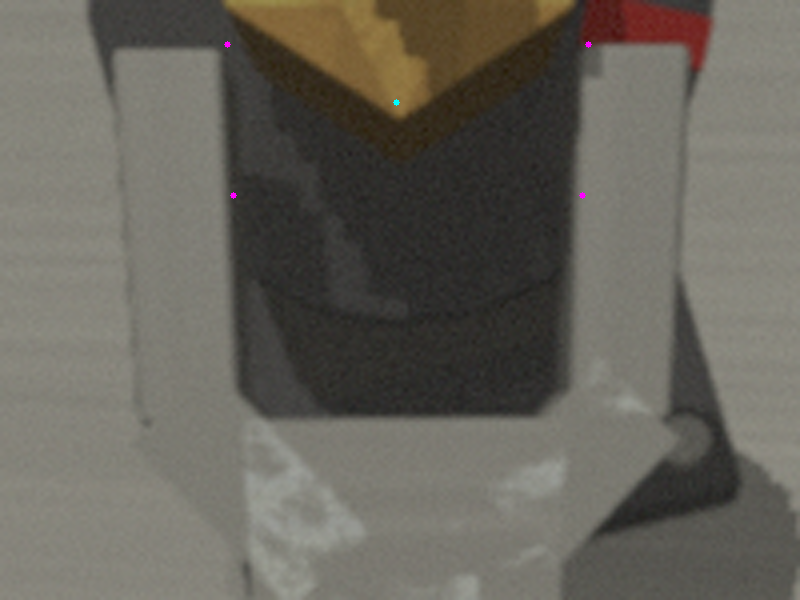

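The picture shows the nut corner at (400,120) centred between the jaw's inner edges at columns 225 and 579. The fit is within 0.3 mm, so I'll slide on.

step_arm:
  moves:
    - [[0, 0, 0], [0.04, 0, 0], -0.8]
    - [[0, 0, 0], [0.08, 0, 0], -0.8]
    - [[0, 0, 0], [0.11, 0, 0], -0.8]
    - [[0, 0, 0], [0.125, 0, 0], -0.8]
    - [[0, 0, 0], [0.125, 0, 0], -0.8]

```text
clock: 10.35
eef_pos: [462.7, -148.8, 82.6]
tcp_rot: [-2.994, -0.533, 0.044]
contact_force: [-0.1, 0.8, -1.8]
opening: 0.178
grasp_force: 80.1
```

```bash
cat > ws.py <<'E'
from tgt import *
s=telemetry.sense();R0=R.from_euler('xyz',s['tcp_rot']).as_matrix()
y=F.T@R0[:,1];phi=np.arctan2(-y[1],y[0])
p,Rt=wr(phi,0,12); print('jaw err (tool)',R0.T@(s['eef_pos']-p),'wrench-nut angle at yellow',phi-1.816,'phi',phi,'f',R0.T@s['contact_force'],'tq',R0.T@s['wrist_torque'],'q',s['qpos'],s['clock'])
E
python3 ws.py
python3 - <<'E'
from tgt import *
for ph in (1.816+.35,1.816+.7): go(*wr(ph,0,12))
E
```

```text
jaw err (tool) [-0.5    1.409 -0.101] wrench-nut angle at yellow -0.0003249142193739729 phi 1.815675085780626 f [-0.974 -0.611  1.675] tq [-0.114 -0.5    0.021] q [-0.618  0.306  2.332  1.246  0.465 -0.264] 10.35
turn [ 0.    -0.001  0.446] shift [ 0.033 -0.178  0.   ] | mm 36.12033220005857 deg 20.072252359529063 q [-0.618  0.306  2.332  1.246  0.465 -0.264] t 10.35 open 0.17779953391601805
turn [ 0.    -0.001  0.892] shift [ 0.119 -0.327  0.   ] | mm 69.69384485749677 deg 40.12572397687441 q [-0.618  0.306  2.332  1.246  0.465 -0.264] t 10.35 open 0.17779953391601805
```

The jaw is on the nut with no force. Next I'll compute the circular waypoints.

```bash
cat > arc.py <<'E'
from tgt import *
import sys
def arc(dphis,off=(-.5,1.2,0),h=12,back=0):
    s=telemetry.sense(); R0=R.from_euler('xyz',s['tcp_rot']).as_matrix()
    for d in dphis:
        p,Rt=wr(1.816+d,back,h); p=p+Rt@np.array(off)
        print(round(d,3),(R.from_matrix(R0.T@Rt).as_rotvec()/np.radians(45)).round(3).tolist(),(R0.T@(p-s['eef_pos'])/200).round(3).tolist())
if __name__=='__main__': arc([float(v) for v in sys.argv[1:]])
E
python3 arc.py .1 .2 .3 .4 .5 .6 .7
```

```text
0.1 [0.001, -0.001, 0.128] [0.002, -0.051, 0.0]
0.2 [0.0, -0.001, 0.255] [0.009, -0.101, 0.0]
0.3 [0.0, -0.001, 0.382] [0.021, -0.149, 0.0]
0.4 [0.0, -0.001, 0.51] [0.037, -0.196, 0.0]
0.5 [0.0, -0.001, 0.637] [0.058, -0.241, 0.0]
0.6 [0.0, -0.001, 0.764] [0.084, -0.284, 0.0]
0.7 [0.0, -0.001, 0.892] [0.114, -0.324, 0.0]
```

step_arm:
  moves:
    - [[0, 0, 0.128], [0.002, -0.051, 0], -0.8]
    - [[0, 0, 0.255], [0.009, -0.101, 0], -0.8]
    - [[0, 0, 0.382], [0.021, -0.149, 0], -0.8]
    - [[0, 0, 0.446], [0.028, -0.173, 0], -0.8]
    - [[0, 0, 0.446], [0.028, -0.173, 0], -0.8]

```text
clock: 10.85
eef_pos: [462.8, -113.9, 89.4]
tcp_rot: [-2.81, -0.447, -0.343]
contact_force: [-1.6, -0.1, -2.3]
opening: 0.175
grasp_force: 80.2
```

```bash
python3 ws.py; python3 arc.py .4 .5 .6 .66 .7
```

```text
jaw err (tool) [-1.47   0.94   0.003] wrench-nut angle at yellow 0.3505017908559729 phi 2.166501790855973 f [-2.32   1.017  1.14 ] tq [-0.419 -0.786  0.022] q [-0.534  0.268  2.365  1.281  0.427  0.128] 10.85
0.4 [-0.0, 0.0, 0.063] [0.005, -0.023, -0.0]
0.5 [-0.0, 0.0, 0.19] [0.01, -0.073, -0.0]
0.6 [-0.0, 0.0, 0.318] [0.019, -0.122, -0.0]
0.66 [-0.0, 0.0, 0.394] [0.027, -0.151, -0.0]
0.7 [-0.0, 0.0, 0.445] [0.033, -0.17, -0.0]
```

step_arm:
  moves:
    - [[0, 0, 0.063], [0.005, -0.023, 0], -0.8]
    - [[0, 0, 0.19], [0.01, -0.073, 0], -0.8]
    - [[0, 0, 0.318], [0.019, -0.122, 0], -0.8]
    - [[0, 0, 0.445], [0.033, -0.17, 0], -0.8]
    - [[0, 0, 0.445], [0.033, -0.17, 0], -0.8]
    - [[0, 0, 0.445], [0.033, -0.17, 0], -0.8]

```text
clock: 11.45
eef_pos: [474.3, -83.9, 101.9]
tcp_rot: [-2.681, -0.312, -0.685]
contact_force: [-3.8, 4.6, -3.3]
opening: 0.178
grasp_force: 80.3
```

```bash
python3 ws.py; python3 arc.py .75 .8 .85
python3 - <<'E'
from tgt import *
cal=imaging.calibration('wrist'); im=imaging.grab_frame('wrist')
np.save('k.npy',im);np.save('kcal.npy',cal,allow_pickle=True)
th=1.9
pol=lambda r,a,z:c+F@[r*np.cos(a),-r*np.sin(a),z]
N=np.array([pol(18.5,th+k*np.pi/3,24) for k in range(6)]+[pol(0,0,24),pol(35,1.3,-2),pol(35,2,-2)])
b=proj(cal,N);print(b)
x0=220;g=cv2.resize(im[0:150,x0:x0+200],None,fx=4,fy=4,interpolation=cv2.INTER_CUBIC)
for q in b: cv2.circle(g,tuple(int(v) for v in (q-[x0,0])*4),3,(0,255,255),-1)
save(g,'k.png')
E
```

```text
jaw err (tool) [-1.025  1.029  0.169] wrench-nut angle at yellow 0.6960315858328447 phi 2.512031585832845 f [-6.521 -0.43   1.681] tq [-0.151 -1.298 -0.072] q [-0.441  0.231  2.365  1.246  0.395  0.599] 11.45
0.75 [-0.001, 0.002, 0.069] [0.003, -0.026, -0.001]
0.8 [-0.001, 0.002, 0.132] [0.005, -0.051, -0.001]
0.85 [-0.001, 0.002, 0.196] [0.008, -0.076, -0.001]
[[359.163   9.869]
 [361.624  65.179]
 [322.061  94.665]
 [278.524  73.304]
 [271.7    18.9  ]
 [312.721 -15.265]
 [317.633  42.549]
 [347.33  -33.573]
 [388.132   9.007]]
```

View pics/k.png

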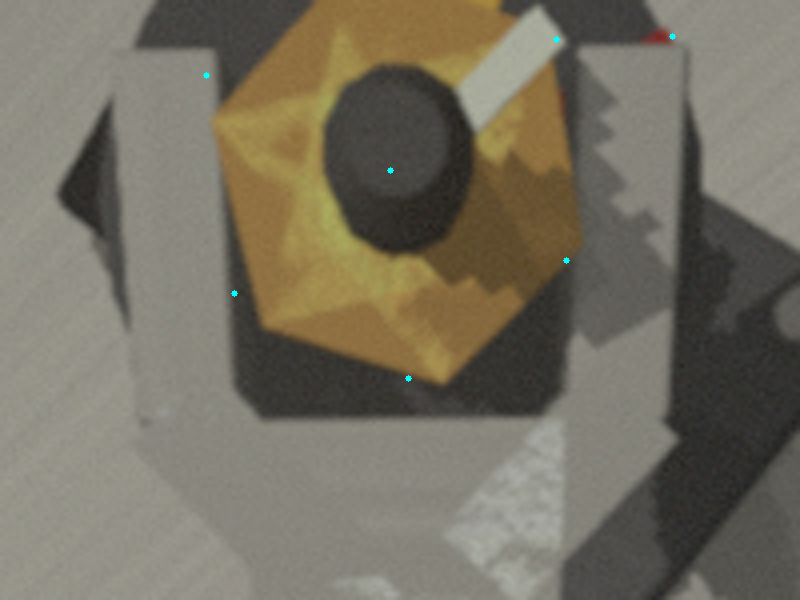

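The picture shows the nut lagging in the jaw's play. Its top corners are at (213,122), (263,328), (445,385) and (581,243), with the white line towards (550,20). I'll fit the angle numerically.

Run:
```python
from tgt import *
from scipy.optimize import least_squares
cal=np.load('kcal.npy',allow_pickle=True).item()
obs=np.array([(581,243),(445,385),(263,328),(213,122)])/4+[220,0]
def res(p,full=False):
    N=np.array([c+F@[p[1]+18.5*np.cos(p[0]+k*np.pi/3),p[2]-18.5*np.sin(p[0]+k*np.pi/3),24] for k in (1,2,3,4)]); return (proj(cal,N)-obs).ravel()
s=least_squares(res,[1.8,0,0]);print(s.x,res(s.x).reshape(-1,2))
```

```text
[ 1.753 -1.366  0.352] [[ 1.415  0.24 ]
 [-0.09   0.144]
 [-0.097  0.186]
 [-1.198 -0.406]]
```

```bash
cat > ang.py <<'E'
from tgt import *
from scipy.optimize import minimize
def poly(cal,p,z0):
    P=np.array([c+F@[p[1]+18.48*np.cos(p[0]+k*np.pi/3),p[2]-18.48*np.sin(p[0]+k*np.pi/3),z] for k in range(6) for z in (z0,24)])
    return cv2.convexHull((proj(cal,P)*4).astype(np.float32))
def ang(im,cal,th,z0):
    u,v=proj(cal,c+F@[0,0,20])[0]; hsv=cv2.cvtColor(cv2.GaussianBlur(im,(3,3),0),cv2.COLOR_RGB2HSV)
    m=cv2.inRange(hsv,(8,95,50),(35,255,255)); H=np.zeros_like(m); cv2.circle(H,(int(u),int(v)),60,255,-1); m&=H
    n,l,st,_=cv2.connectedComponentsWithStats(m); k=1+np.argmax(st[1:,4]); ys,xs=np.where(l==k)
    M=np.zeros((1600,2560),np.uint8); cv2.fillConvexPoly(M,cv2.convexHull(((np.column_stack([xs,ys]))*4+2).astype(np.int32)),1)
    def cost(p):
        A=np.zeros_like(M); cv2.fillConvexPoly(A,poly(cal,p,z0).astype(np.int32),1); return (A!=M).sum()/A.sum()
    best=min((minimize(cost,[t,0,0],method='Nelder-Mead',options=dict(initial_simplex=[[t,0,0],[t+.08,0,0],[t,1.5,0],[t,0,1.5]],xatol=.002,fatol=1e-4)) for t in th+np.array([-.15,0,.15])),key=lambda s:s.fun)
    return best.x,best.fun,len(xs)
E
python3 - <<'E'
from ang import *
for f,g,t,z in (('d','ccal2',.154,0),('l','lcal',1.292,0),('k','kcal',1.8,18),('k','kcal',1.8,22)):
    print(f,*ang(np.load(f+'.npy'),np.load(g+'.npy',allow_pickle=True).item(),t,z))
E
```

```text
d [ 0.202 -0.6   -0.577] 0.11302028261078535 1987
l [ 1.294 -1.461  0.044] 0.03456096080748714 1409
k [ 1.766 -1.437  0.43 ] 0.019995074206171838 5095
k [ 1.764 -1.448  0.464] 0.020348359533329682 5095
```

step_arm:
  moves:
    - [[0, 0, 0.069], [0.003, -0.026, 0], -0.8]
    - [[0, 0, 0.132], [0.005, -0.051, 0], -0.8]
    - [[0, 0, 0.196], [0.008, -0.076, 0], -0.8]
    - [[0, 0, 0.255], [0.011, -0.1, 0], -0.8]
    - [[0, 0, 0.255], [0.011, -0.1, 0], -0.8]
    - [[0, 0, 0.255], [0.011, -0.1, 0], -0.8]

```text
clock: 12.1
eef_pos: [485.0, -69.6, 110.9]
tcp_rot: [-2.633, -0.217, -0.869]
contact_force: [-3.3, 6.1, -3.5]
opening: 0.181
grasp_force: 80.2
```

```bash
cat > m.py <<'E'
from ang import *
cal=imaging.calibration('wrist'); im=imaging.grab_frame('wrist'); np.save('k2.npy',im);np.save('k2cal.npy',cal,allow_pickle=True)
print(*ang(im,cal,1.95,20))
E
python3 m.py; python3 ws.py; python3 arc.py .93 .95
```

```text
[ 1.948 -1.381  0.538] 0.018007955102708004 5124
jaw err (tool) [-0.76   1.182  0.225] wrench-nut angle at yellow 0.8968893561335036 phi 2.7128893561335037 f [-7.431  0.185  0.623] tq [-0.235 -1.313 -0.132] q [-0.39   0.213  2.351  1.193  0.381  0.905] 12.15
0.93 [-0.001, 0.003, 0.042] [0.001, -0.016, -0.001]
0.95 [-0.001, 0.003, 0.068] [0.002, -0.026, -0.001]
```

step_arm:
  moves:
    - [[0, 0, 0.03], [0.001, -0.012, 0], -0.8]
    - [[0, 0, 0.056], [0.002, -0.022, 0], -0.8]
    - [[0, 0, 0.056], [0.002, -0.022, 0], -0.8]
    - [[0, 0, 0.056], [0.002, -0.022, 0], -0.8]

```text
clock: 12.55
eef_pos: [487.5, -67.0, 112.8]
tcp_rot: [-2.625, -0.195, -0.908]
contact_force: [-5.4, 6.0, -2.7]
opening: 0.181
grasp_force: 80.3
```

```bash
python3 m.py; python3 ws.py
python3 - <<'E'
from h import *
E
python3 arc.py .85 .8
```

```text
[ 1.986 -1.384  0.555] 0.018772321023911822 5150
jaw err (tool) [-0.706  1.392  0.252] wrench-nut angle at yellow 0.9407412187689912 phi 2.7567412187689913 f [-8.439  0.902  0.92 ] tq [-0.387 -1.442 -0.19 ] q [-0.38   0.21   2.347  1.177  0.379  0.974] 12.6
0.85 [-0.0, 0.004, -0.116] [0.004, 0.044, -0.001]
0.8 [-0.001, 0.004, -0.179] [0.007, 0.069, -0.001]
```

```bash
python3 arc.py .85 .76; python3 -c "
from arc import *
arc([.76],off=(-.5,1.2,0),back=50)"
```

```text
0.85 [-0.0, 0.004, -0.116] [0.004, 0.044, -0.001]
0.76 [-0.001, 0.004, -0.23] [0.01, 0.089, -0.001]
0.76 [-0.001, 0.004, -0.23] [-0.236, 0.134, -0.001]
```

step_arm:
  moves:
    - [[0, 0, -0.116], [0.004, 0.044, 0], -0.8]
    - [[0, 0, -0.23], [0.01, 0.089, 0], -0.8]
    - [[0, 0, -0.23], [0.01, 0.089, 0], -0.8]
    - [[0, 0, -0.23], [-0.05, 0.1, 0], -0.8]
    - [[0, 0, -0.23], [-0.12, 0.113, 0], -0.8]
    - [[0, 0, -0.23], [-0.236, 0.134, 0], -0.8]
    - [[0, 0, -0.23], [-0.236, 0.134, 0], -0.8]

```text
clock: 13.3
eef_pos: [441.7, -46.4, 90.7]
tcp_rot: [-2.663, -0.28, -0.75]
contact_force: [0.1, 1.0, -1.8]
opening: 0.18
grasp_force: 80.2
```

```bash
python3 ws.py
python3 - <<'E'
from arc import *
F0=F
arc([.76],off=(-.5,1.2,0),back=50,h=12)
print('raise'); arc([.76],back=20,h=110)
arc([.76],back=-20,h=110)
E
```

```text
jaw err (tool) [-51.242   2.017   0.055] wrench-nut angle at yellow 0.7654959187833186 phi 2.5814959187833186 f [-1.079 -0.048  1.757] tq [-0.399 -0.284  0.005] q [-0.371  0.21   2.458  1.468  0.345  0.497] 13.3
0.76 [0.001, 0.002, -0.007] [0.004, 0.0, 0.0]
raise
0.76 [0.001, 0.002, -0.007] [0.153, -0.0, -0.49]
0.76 [0.001, 0.002, -0.007] [0.353, -0.002, -0.49]
```

step_arm:
  moves:
    - [[0, 0, 0], [0.06, 0, -0.25], -0.8]
    - [[0, 0, 0], [0.2, 0, -0.44], -0.8]
    - [[0, 0, 0], [0.2, 0, -0.44], -0.8]
    - [[0, 0, 0], [0.2, 0, -0.44], -0.8]
    - [[0, 0, 0], [0.2, 0, -0.44], -0.8]
    - [[0, 0, 0], [0.2, 0, -0.44], -0.8]

```text
clock: 13.9
eef_pos: [428.4, -88.2, 177.1]
tcp_rot: [-2.662, -0.282, -0.75]
contact_force: [0.6, -0.9, -1.0]
opening: 0.177
grasp_force: 80.2
```

```bash
python3 look.py 1.99 n.png; python3 -c "
from ang import *
im=np.load('l.npy');cal=np.load('lcal.npy',allow_pickle=True).item()
for z in (0,20): print(*ang(im,cal,1.95,z))"; python3 ws.py
```

```text
crop origin 219 0 pred crop px [[498, 136], [504, 264], [392, 77], [489, 163], [460, 14], [569, 108], [441, 84], [401, 208]]
[ 1.972 -1.248 -0.283] 0.17340635706604646 2087
[ 2.001 -1.434 -0.336] 0.20031298904538342 2087
jaw err (tool) [ -9.732   1.229 -87.116] wrench-nut angle at yellow 0.764837643338921 phi 2.580837643338921 f [-0.397  0.639  2.987] tq [-0.365 -0.347  0.057] q [-0.519 -0.014  2.378  0.839  0.556  1.055] 13.95
```

View pics/n.png

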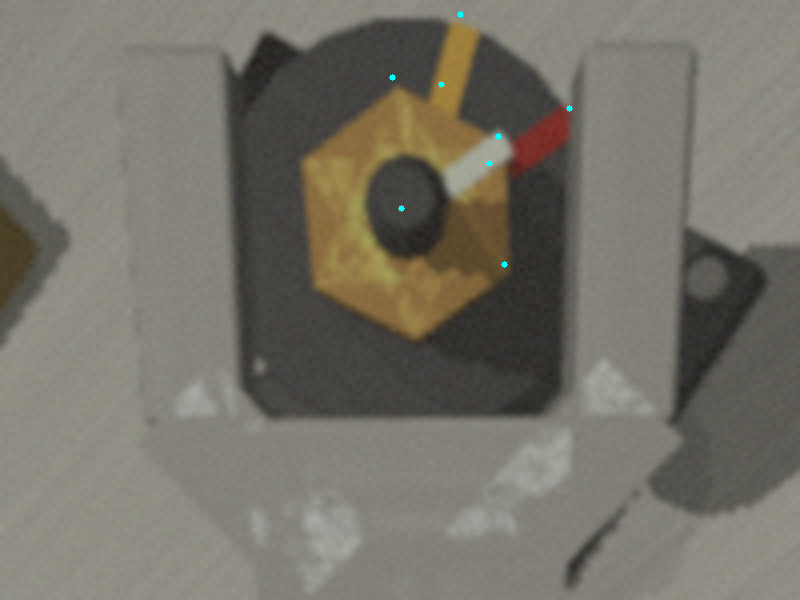

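The picture shows the white line, tip near (510,148), pointing straight at the red mark at (515,160)–(570,120). The turn is about 1.99. Now I'll lay the wrench back where it was.

Run:
```python
from h import *
go([459.3,159.2,80],flatR(.272+np.pi))
```

```text
turn [-0.371 -0.625 -1.181] shift [-0.834 -0.775  0.699] | mm 267.1472970321605 deg 62.418350924671095 q [-0.519 -0.014  2.378  0.839  0.556  1.055] t 13.95 open 0.1737396867344546
```

step_arm:
  moves:
    - [[0, 0, -0.1], [-0.2, -0.2, -0.05], -0.8]
    - [[-0.19, -0.31, -0.59], [-0.6, -0.7, 0.15], -0.8]
    - [[-0.19, -0.31, -0.59], [-0.6, -0.7, 0.15], -0.8]
    - [[-0.19, -0.31, -0.59], [-0.6, -0.7, 0.15], -0.8]
    - [[-0.19, -0.31, -0.59], [-0.6, -0.7, 0.15], -0.8]
    - [[-0.19, -0.31, -0.59], [-0.6, -0.7, 0.15], -0.8]
    - [[-0.19, -0.31, -0.59], [-0.6, -0.7, 0.15], -0.8]

```text
clock: 14.65
eef_pos: [429.5, 99.1, 179.2]
tcp_rot: [-2.947, -0.202, -0.215]
contact_force: [-0.6, -0.2, -2.4]
opening: 0.18
grasp_force: 80.2
```

Run:
```python
from h import *
print(telemetry.sense()['qvel'])
go([459.3,159.2,80],flatR(.272+np.pi))
```

```text
[-0.043 -0.018  0.024  0.001 -0.003  0.001]
turn [-0.18  -0.311 -0.591] shift [-0.02  -0.222  0.556] | mm 119.73945070902685 deg 31.10655291850388 q [0.134 0.004 2.238 0.19  0.652 1.763] t 14.65 open 0.1802168259677295
```

step_arm:
  moves:
    - [[-0.18, -0.31, -0.59], [-0.02, -0.22, 0.45], -0.8]
    - [[-0.18, -0.31, -0.59], [-0.02, -0.22, 0.45], -0.8]
    - [[-0.18, -0.31, -0.59], [-0.02, -0.22, 0.45], -0.8]
    - [[-0.18, -0.31, -0.59], [-0.02, -0.22, 0.45], -0.8]
    - [[-0.18, -0.31, -0.59], [-0.02, -0.22, 0.45], -0.8]
    - [[-0.18, -0.31, -0.59], [-0.02, -0.22, 0.45], -0.8]
    - [[-0.18, -0.31, -0.59], [-0.02, -0.22, 0.45], -0.8]

```text
clock: 15.35
eef_pos: [454.9, 153.7, 101.7]
tcp_rot: [3.141, -0.004, 0.266]
contact_force: [-0.1, -0.2, -2.2]
opening: 0.175
grasp_force: 80.2
```

Run:
```python
from h import *
go([459.3,159.2,20],flatR(.272+np.pi));print(telemetry.sense()['qvel'],telemetry.sense()['eef_pos'])
```

```text
turn [ 0.001 -0.005 -0.007] shift [ 0.027 -0.021  0.409] | mm 82.03273289915563 deg 0.3934043949401944 q [ 0.324  0.306  2.051 -0.002  0.781  1.629] t 15.35 open 0.1750687968633507
[ 0.004 -0.008 -0.007 -0.005  0.007 -0.003] [454.867 153.698 101.728]
```

step_arm:
  moves:
    - [[0, -0.005, -0.007], [0.027, -0.021, 0.2], -0.8]
    - [[0, -0.005, -0.007], [0.027, -0.021, 0.4], -0.8]
    - [[0, -0.005, -0.007], [0.027, -0.021, 0.45], -0.8]
    - [[0, -0.005, -0.007], [0.027, -0.021, 0.47], -0.8]
    - [[0, -0.005, -0.007], [0.027, -0.021, 0.48], -0.8]
    - [[0, -0.005, -0.007], [0.027, -0.021, 0.48], -0.8]
    - [[0, -0.005, -0.007], [0.027, -0.021, 0.48], -0.8]

```text
clock: 16.05
eef_pos: [461.0, 160.3, 7.0]
tcp_rot: [3.14, -0.001, 0.275]
contact_force: [-0.3, 0.2, -1.6]
opening: 0.18
grasp_force: 80.1
```

step_arm:
  moves:
    - [[0, 0, 0], [0, 0, 0.008], -0.8]
    - [[0, 0, 0], [0, 0, 0.012], -0.8]
    - [[0, 0, 0], [0, 0, 0.016], -0.8]
    - [[0, 0, 0], [0, 0, 0.016], -0.8]
    - [[0, 0, 0], [0, 0, 0.016], -0.8]

```text
clock: 16.55
eef_pos: [460.5, 160.2, 3.5]
tcp_rot: [3.14, 0.0, 0.275]
contact_force: [-2.9, -1.2, 13.8]
opening: 0.178
grasp_force: 82.1
```

step_arm:
  moves:
    - [[0, 0, 0], [0, 0, -0.004], -0.8]
    - [[0, 0, 0], [0, 0, -0.004], -0.5]
    - [[0, 0, 0], [0, 0, -0.004], 0]
    - [[0, 0, 0], [0, 0, -0.004], 0.1]
    - [[0, 0, 0], [0, 0, -0.004], 0.1]
    - [[0, 0, 0], [0, 0, -0.2], 0.1]
    - [[0, 0, 0], [0, 0, -0.6], 0.1]
    - [[0, 0, 0], [0, 0, -0.6], 0.1]
  squeeze: 30

```text
clock: 17.35
eef_pos: [460.9, 160.5, 125.2]
tcp_rot: [3.14, -0.001, 0.275]
contact_force: [-0.2, 0.4, 0.3]
opening: 0.55
grasp_force: 0.0
```

step_arm:
  moves:
    - [[0, 0, 0], [0, 0, -0.15], 0.3]
    - [[0, 0, 0], [0, 0, -0.15], 0.3]
    - [[0, 0, 0], [0, 0, -0.15], 0.3]

```text
clock: 17.65
eef_pos: [460.3, 160.4, 152.9]
tcp_rot: [3.14, -0.001, 0.275]
contact_force: [-0.0, -0.2, -1.0]
opening: 0.65
grasp_force: 0.0
```

Run:
```python
from h import *
cal=imaging.calibration('wrist'); im=imaging.grab_frame('wrist'); s=telemetry.sense();print(s['eef_pos'],s['contact_force'],s['clock'],s['grasp_force'])
hsv=cv2.cvtColor(im,cv2.COLOR_RGB2HSV); mk=cv2.inRange(hsv,(100,110,40),(130,255,255))
n,l,st,ce=cv2.connectedComponentsWithStats(mk); k=1+np.argmax(st[1:,4]); ys,xs=np.where(l==k)
W=np.array([onz(cal,(x,y),11)[:2] for x,y in zip(xs,ys)]); v=np.linalg.svd(W-W.mean(0),full_matrices=False)[2][0]
print(W.mean(0),np.arctan2(v[1],v[0]),np.ptp((W-W.mean(0))@v),np.ptp((W-W.mean(0))@[-v[1],v[0]]))
t=imaging.grab_frame('top')
for n in ['pot_left','tip_rack','wrench_jaw']: print(n,[(np.array(m['xy']),m['conf']) for m in imaging.mark_of('top',n)])
```

```text
[459.686 160.179 152.041] [-0.007  0.022  0.187] 17.7 0.0
[449.286 157.318] -2.854917525093683 93.26732208706352 15.737469064387682
pot_left [(array([205.5, 194. ]), 0.62)]
tip_rack [(array([317.3, 129.6]), 0.85)]
wrench_jaw [(array([224.3, 109.3]), 0.92), (array([351.3, 236.2]), 0.59), (array([216.9, 276.5]), 0.57), (array([270.8, 200.4]), 0.53)]
```

The wrench lies flat as it did before: same handle length and direction, and not lifted with the gripper. The bystanders are unmoved.

```bash
python3 -c "
from rig import r
print(r.sign_off())"
```

```text
the job is handed in; nothing more can be done
None
```

The job is handed in: I turned the nut by hand to the yellow mark (about 1.29 rad), tightened it with the small blue wrench to the red mark (about 1.99 rad, not past it), and laid the wrench flat on the bench, with the tip rack and the one pot I rechecked where they stood, at 17.7 s on the clock.

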